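Find the rocking canister lid and press it home

TASK

One of the five canister lids in the packing tray is not pressed home, and only touch can tell which: press lightly near the edge of the lids, one after another, until you find the one that rocks. Then press that lid firmly down at its centre until it sits fully home and level, and keep pressing it down with the fingertips so that the packer can tape it: the program finishes while still holding it down. Only press: pull no lid up, and leave the other goods and tools where they are.

Things in the scene. Friction and masses are not known exactly. Their poses are not given: they have to be found in the camera images.
- tray: shallow fixed cardboard tray, 236 x 342 mm, 50 mm high, walls and dividers 4 mm, floor 5 mm thick, with six cells: 2 along its x by 3 along its y, at 118 x 114 mm spacing. Five cells hold a canister each, the sixth a jar; which cell is which changes. Origin: centre of its underside, on the table.
- tin_1: one of five identical round cardboard canisters, 71 mm across, fixed in its tray cell, with a plain round flat steel press-on lid 76 mm across whose 18 mm skirt hides the rim. Origin: centre of the canister's underside, z up. The flat top of its lid is 94 to 98 mm above the origin; that height differs from canister to canister and says nothing about which lid is loose. Any one of the five may have the loose lid.
- tin_2: another of the five canisters, same as tin_1
- tin_3: another of the five canisters, same as tin_1
- tin_4: another of the five canisters, same as tin_1
- tin_5: another of the five canisters, same as tin_1
- lid_1 (a joint): height of one of the four sound lids on its canister (which canister is not told): 0 as it is, negative when it is pulled up off the canister (m). A sound lid does not give when pressed.
- lid_2 (a joint): the same for another sound lid
- lid_3 (a joint): the same for another sound lid
- lid_4 (a joint): the same for another sound lid
- lid_5 (a joint): how far the one loose lid has been pressed down (m): 0 at the start, 0.005 fully home on the rim, negative when pulled up. It is on any one of the five canisters. It stays where it is left; pressing its centre moves it down once the push passes about 8 N.
- rock_x (a joint): tilt of the loose lid about the tray's x axis (rad): 0 while untouched; a light press of 2 to 4 N near the lid's edge (25 to 30 mm from the centre) tips that edge down by about 4 mm (0.15 rad), and it springs level when let go. Once home it can no longer rock.
- rock_y (a joint): the same about the tray's y axis
- jar: closed jar, 60 mm across, 85 mm high, standing loose in the sixth tray cell; bystander. Origin: centre of its underside.
- tape: roll of clear packing tape lying flat beside the tray, 96 mm across, 45 mm high; bystander. Origin: centre of its underside.
- carton: small gift carton, 75 x 60 x 90 mm high, beside the tray; bystander. Origin: centre of its underside.
- cutter: box cutter lying flat in front of the tray, 18 x 130 x 14 mm; bystander. Origin: centre of its underside.
- scanner: hand scanner lying behind the tray, about 50 x 150 x 35 mm; bystander. Origin: centre of its underside.
- glue: glue bottle standing behind the tray, 44 mm across, 95 mm high; bystander. Origin: centre of its underside.
- stapler: stapler lying behind the tray, 34 x 120 x 43 mm; bystander. Origin: centre of its underside.

How it is judged:
On the way, in this order (a step that is already met when the one before it is completed fails the run):
1. the loose lid rocks under a light press near its edge, before it is seated (value of joint lid_5 below 0.002 m and (value of joint any of rock_x, rock_y above 0.06 rad or value of joint any of rock_x, rock_y below -0.06 rad)), for 0.05 s.
2. the loose lid is pressed home and level (value of joint lid_5 above 0.0038 m and value of joint rock_x between -0.04 and 0.04 rad and value of joint rock_y between -0.04 and 0.04 rad), for 0.2 s.
At the end, for the whole second after the job is handed in: The loose lid is home (pressed down at least 3.8 of its 5 mm, level within 0.04 rad) and the fingers are still pressing on it with more than 2 N (all of step 2 and contact force between the fingers and rock_y_c0 above 2 N); the arm keeps its last pose, push and grip.
It fails at once if a lid is pulled up by more than 4 mm (value of joint any of lid_1, lid_2, lid_3, lid_4, lid_5 below -0.004 m).
It fails at once if a bystander is moved or lifted by more than 30 mm (distance of any of jar, tape, carton, cutter, scanner, glue, stapler from where it was at the start of the episode above 0.03 m).
It also fails if it takes over 51 s, if anything falls off the work surface, if the arm or the gripper's body presses on something with over 40 N, if the wrist force passes 120 N, or if a joint passes its speed limit or range.

ROBOT

A 7-joint arm with a two-finger parallel gripper is mounted at the origin on the work surface. World frame = base frame: x ahead of the robot, y to its left, z up, the work surface at z = 0. Lengths are in m, angles in rad, forces in N, time in s.
With the tool pointing down it reaches from about 0.425 to 0.875 m from the base axis. Payload 4.7 kg.
Tool frame: the origin (TCP) lies at the very end of the fingers, on their centre line; the grasp point (between the pads) lies 19 mm behind it; z points along the fingers, y is the line along which they close (so a half turn about z gives the same grasp; the last joint's range is limited). The gripper opens to 85 mm and grips with 20 to 120 N. Pads are 22 mm wide; open, the fingers measure 114 mm over their backs; the gripper's body (76 mm by 85 mm) begins 54 mm behind the grasp point. The pads swing forward as they close: fully open they stand 13 mm farther back than shut.
Start: joints at [-1.248, 0.321, -0.07, 1.45, 0.023, 1.371, -0.057], TCP at [0.198, 0.619, 0.231] pointing down, gripper open.
Joint ranges: [-2.86, 2.86], [-0.3, 2.09], [-1.38, 1.24], [0.06, 2.45], [-1.56, 4.7], [0.09, 2.05], [-2.69, 2.69]. Speed limits (rad/s): [2.57, 2.57, 3.14, 3.14, 3.14, 3.14, 3.14].

INTERFACE

Orientations are given as a rotation vector (axis times angle).
In Python, from station import read_state, grab_frame, finish_job, regions_of, mark_of gives the robot as it stands. The module is installed in compiled form; this text tells all that it offers.
- The arm moves only by the tool step_arm, never from a script. Its argument "steps" is a list of rows, each a list of 7 numbers: the opening, from 0 (shut) to 1 (fully open), then the shift along the tool's x, y, z in units of 40 mm (1.0 is 40 mm), then the turn, a rotation vector about the tool's x, y, z in units of 6 degrees (1.0 is 6 degrees). In form: [[jaw, x, y, z, ax, ay, az], ...]. A call has exactly 8 rows; each row shifts and turns the commanded pose from where the row before left it, along the tool's axes as they then stand; what a row does not reach is not made up. A row lasts 1/10 s, in which the tool goes at most 50 mm and 8.59 degrees, less where a joint would pass 70% of its speed; a pose out of reach is approached as far as the arm can. A call is refused whole if a number of a shift passes 1 or a number of a turn 1, either way. A call with a gripper value outside its range is refused whole. The fingers move at their own pace and stop on an object; "grip_force" is the grip in N (left out, the last holds). Time passes only in rows, so rows that do not move let the fingers close, or fill a call up. It gives the time, the measured TCP pose, the force, the opening and the grip force at its end, in the units of the state.
- read_state(): the state, without advancing time (a new reading comes with each control period).
- grab_frame(name): name is "scene" or "top"; returns a dict with "pixels" (384x512x3 uint8, red, green, blue), "mtx" (3x3 intrinsics, pixels), "world_from_camera" (4x4, takes a point from camera to world coordinates). Camera axes: x right, y down, z forward; pixel columns grow to the right and rows downward; lengths in m; the calibration is good to about 2 mm. A picture is of the moment at which its call begins. There is no depth.
- finish_job(): hands the job in; it is judged then, once.
Trained networks look in the newest picture that a camera, given by its name, has taken for a name from the list of things; names that differ only in an ending like _2 or _b are one class to them, and where a whole thing is asked for, a point or a joint stands for the part that bears it (a point fixed in the world has none). Each returns a list of dicts, best first, with "confidence" (0 to 1); they miss things now and then, are a little off and sometimes report something else, mostly with a low value. They report only what shows in the picture. A call takes as long as a camera call.
- regions_of(thing, camera): "mask" (384x512 bool, what is visible of it).
- mark_of(thing, camera): "location" ([x, y, z] in m, in world coordinates, good to about 4 mm: a listed point, or the origin of a listed thing).
The state is a dict: "t": time; "joints": joint angles; "qd": joint speeds; "effort": joint torques, N m; "tool_pos": TCP position; "eef_rot": TCP orientation; "ft_force": force on the tool from outside, world axes, zero at the start; "moment": the same for the moment, N m; "opening": finger opening in m; "grip_force": force on a finger pad.
Only numpy, scipy, OpenCV 4.12 (cv2) and the standard library are available. Lean on these libraries where they do the work, as an engineer would, in place of code of your own. Each camera call takes 0.05 s, during which the arm holds its last target. There are 200 camera calls.

## Working session

There is one attempt and no reset: what is moved stays moved. The work goes in short steps, Python scripts to look and compute and a tool call to move; the robot and the scene stay as the last step left them, time stands still between calls to the robot, and variables do not carry over. Pictures are saved under pics/ and viewed, at most 10 in all, crops included, and the job is handed in when it is done.

Besides the shell and the picture viewer there is one more tool, called after "Emit:" as a command line: name --pt "numbers of a row" for each row, then --argument value for the rest. step_arm: Moves the arm, as the interface text tells. Its arguments: {"type":"object","properties":{"steps":{"type":"array"},"grip_force":{"type":"number"}},"required":["steps"]}

```bash
mkdir -p pics
python3 - <<'E'
from station import *
import cv2,numpy as np
s=read_state();print({k:np.round(v,3) for k,v in s.items()})
f=grab_frame("top");cv2.imwrite("pics/top1.png",f["pixels"][:,:,::-1])
print(f["mtx"],f["world_from_camera"])
for n in ["tray","tin_1","jar","carton","glue","scanner","tape"]:
  for m in mark_of(n,"top"): print(n,round(m["confidence"],2),np.round(m["location"],3))
E
```

```text
{'t': np.float64(0.0), 'joints': array([-1.248,  0.322, -0.07 ,  1.452,  0.023,  1.371, -0.057]), 'qd': array([-0.002, -0.001, -0.001,  0.001,  0.002, -0.001, -0.001]), 'effort': array([-1.0000e-03, -4.9359e+01, -3.8200e-01, -3.1432e+01,  1.3000e-02,
        1.2000e-02, -0.0000e+00]), 'tool_pos': array([0.197, 0.619, 0.23 ]), 'eef_rot': array([-4.830e-01, -3.104e+00,  3.000e-03]), 'ft_force': array([-0.147,  0.555,  0.113]), 'moment': array([ 0.001,  0.061, -0.042]), 'grip_force': np.float64(0.0), 'opening': np.float64(0.086)}
[[453.14802627   0.         254.21013071]
 [  0.         453.14802627 189.29561782]
 [  0.           0.           1.        ]] [[ 0.00821536 -0.99230133  0.12357416  0.44132789]
 [-0.99961352 -0.01143158 -0.02534016  0.04441494]
 [ 0.02655772 -0.12331822 -0.99201175  1.13815122]
 [ 0.          0.          0.          1.        ]]
tray 0.68 [ 0.552  0.014 -0.001]
tin_1 0.62 [0.596 0.14  0.004]
tin_1 0.56 [ 0.512 -0.106  0.003]
tin_1 0.48 [0.607 0.019 0.003]
carton 0.66 [ 0.624 -0.212 -0.001]
carton 0.41 [0.59  0.139 0.004]
glue 0.6 [0.702 0.007 0.002]
scanner 0.64 [ 0.515 -0.108  0.003]
scanner 0.54 [ 0.627 -0.21   0.002]
tape 0.55 [ 0.478  0.253 -0.004]
```

View pics/top1.png

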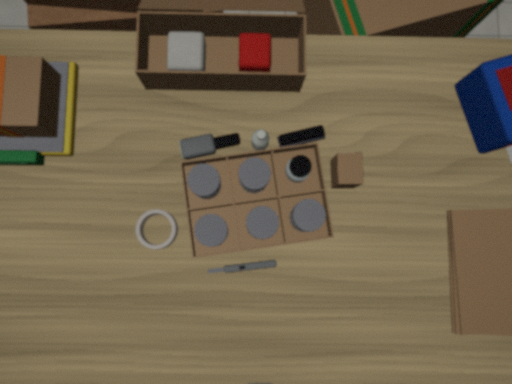

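The picture shows grey lids at about (203,180), (255,173), (211,229), (262,222) and (309,215), with the jar in the cell at (299,167). Next I'll measure the lid centres on the plane of the lid tops.

```bash
cat > h.py <<'E'
import numpy as np
def ray(f,u,v,z):
    T=f["world_from_camera"];d=T[:3,:3]@np.linalg.inv(f["mtx"])@[u,v,1];o=T[:3,3]
    return o+d*(z-o[2])/d[2]
E
python3 - <<'E'
from station import *
from h import *
import cv2
f=grab_frame("top");im=f["pixels"]
px=[(203,180),(255,173),(211,229),(262,222),(309,215)]
for u,v in px: print(im[v,u],end=' ')
print(im[205,235])
hsv=im.astype(int); m=((hsv[:,:,2]>hsv[:,:,0]-3)&(im[:,:,2]>70)).astype(np.uint8)
m=cv2.morphologyEx(m,cv2.MORPH_OPEN,np.ones((3,3),np.uint8))
n,l,st,c=cv2.connectedComponentsWithStats(m)
P=[]
for u,v in px:
    i=l[v,u]; cs,_=cv2.findContours((l==i).astype(np.uint8),0,1)
    e=cv2.fitEllipse(max(cs,key=len)); p=ray(f,*e[0],.096); P.append(p)
    print(np.round(e[0],1),np.round(e[1],1),st[i],np.round(p,4), np.round(np.hypot(*p[:2]),3))
P=np.array(P);print(P[1]-P[0],P[3]-P[2],P[4]-P[3],P[2]-P[0],P[3]-P[1])
for z in (0.096,): print(ray(f,299,167,.085))
for n in ["glue","scanner","stapler","cutter","carton","tape","jar"]:
  for r in regions_of(n,"top")[:2]:
    ys,xs=np.nonzero(r["mask"]); print(n,round(r["confidence"],2),xs.mean(),ys.mean(),np.round(ray(f,xs.mean(),ys.mean(),.03),3))
E
```

```text
[100 103 103] [102 101 105] [ 97  95 102] [ 98 100 102] [ 97  98 102] [114  94  72]
[203.4 179.8] [29.5 31.1] [188 164  31  32 759] [0.5921 0.1358 0.096 ] 0.607
[254.  173.8] [29.  30.7] [240 159  30  31 744] [0.6075 0.0185 0.096 ] 0.608
[210.8 229.9] [29.8 30.3] [196 215  31  31 753] [0.4764 0.1164 0.096 ] 0.49
[261.8 222.2] [29.4 29.8] [247 208  30  30 731] [ 4.951e-01 -3.000e-04  9.600e-02] 0.495
[308.  214.9] [29.4 32. ] [292 200  33  31 782] [ 0.5129 -0.1069  0.096 ] 0.524
[ 0.0154568  -0.11726885  0.        ] [ 0.01872095 -0.11669734  0.        ] [ 0.01781718 -0.10665379  0.        ] [-0.11568445 -0.01934911  0.        ] [-0.1124203 -0.0187776  0.       ]
[ 0.62683761 -0.08794246  0.085     ]
glue 0.86 260.3363636363636 139.6727272727273 [0.705 0.002 0.03 ]
scanner 0.69 206.64540337711068 144.92776735459663 [0.689 0.135 0.03 ]
scanner 0.3 244.519427402863 266.6850715746421 [0.391 0.038 0.03 ]
stapler 0.9 301.67323481116586 136.53037766830872 [ 0.714 -0.102  0.03 ]
cutter 0.62 245.3673469387755 266.2938775510204 [0.392 0.036 0.03 ]
carton 0.82 346.532184950136 170.24660018132366 [ 0.63  -0.214  0.03 ]
tape 0.76 156.70424403183023 229.95623342175065 [0.477 0.252 0.03 ]
tape 0.6 203.7488038277512 179.84928229665073 [0.601 0.141 0.03 ]
jar 0.85 298.40388007054673 168.70194003527337 [ 0.632 -0.093  0.03 ]
```

Emit:
step_arm --pt "0 0 0 0.5 0 0 -0.9" --pt "0 0 0 0.5 0 0 -0.9" --pt "0 0 0 0.5 0 0 -0.9" --pt "0 0 0 0.3 0 0 -0.9" --pt "0 0 0 0 0 0 -0.7" --pt "0 0 0 0 0 0 0" --pt "0 0 0 0 0 0 0" --pt "0 0 0 0 0 0 0" --grip_force 40

```text
t: 1.6
tool_pos: [0.1977, 0.6196, 0.1599]
eef_rot: [-0.22, 3.133, 0.002]
ft_force: [-0.4, 0.1, -0.2]
opening: 0.0002
grip_force: 0.0
```

```bash
cat >> h.py <<'E'
from scipy.spatial.transform import Rotation as R
L=np.array([[.5921,.1358],[.6075,.0185],[.4764,.1164],[.4951,-.0003],[.5129,-.1069]])
ty=np.array([.987,.162])  # tray y dir in world (far side)
def show(s): print(round(s["t"],2),np.round(s["tool_pos"],4),np.round(R.from_rotvec(s["eef_rot"]).as_matrix(),3).tolist(),"F",np.round(s["ft_force"],2),s["opening"])
def to(s,p):
    d=R.from_rotvec(s["eef_rot"]).as_matrix().T@(np.array(p)-s["tool_pos"])
    return d/.04
E
python3 - <<'E'
from station import *
from h import *
s=read_state();show(s)
for i,l in enumerate(L):
    for sg in(1,-1):
        p=l+sg*.029*ty; print(i,sg,np.round(p,4),np.round(to(s,[*p,.115]),2))
E
```

```text
1.6 [0.1977 0.6196 0.1599] [[-0.99, -0.14, 0.0], [-0.14, 0.99, 0.001], [-0.001, 0.001, -1.0]] F [-0.38  0.14 -0.25] 0.0001674758155584099
0 1 [0.6207 0.1405] [ -8.8  -13.34   1.12]
0 -1 [0.5635 0.1311] [ -7.35 -13.37   1.11]
1 1 [0.6361 0.0232] [ -8.77 -16.3    1.11]
1 -1 [0.5789 0.0138] [ -7.32 -16.33   1.11]
2 1 [0.505  0.1211] [ -5.87 -13.42   1.11]
2 -1 [0.4478 0.1117] [ -4.42 -13.45   1.11]
3 1 [0.5237 0.0044] [ -5.92 -16.37   1.11]
3 -1 [ 0.4665 -0.005 ] [ -4.47 -16.4    1.11]
4 1 [ 0.5415 -0.1022] [ -5.99 -19.07   1.11]
4 -1 [ 0.4843 -0.1116] [ -4.54 -19.1    1.11]
```

Emit:
step_arm --pt "0 -0.46 -0.84 0 0 0 0" --pt "0 -0.46 -0.84 0 0 0 0" --pt "0 -0.46 -0.84 0 0 0 0" --pt "0 -0.46 -0.84 0 0 0 0" --pt "0 -0.46 -0.84 0 0 0 0" --pt "0 -0.46 -0.84 0 0 0 0" --pt "0 -0.46 -0.84 0 0 0 0" --pt "0 -0.46 -0.84 0 0 0 0"

```text
t: 2.4
tool_pos: [0.3822, 0.3729, 0.1601]
eef_rot: [-0.221, 3.133, 0.002]
ft_force: [0.1, 0.6, 0.4]
opening: -0.0001
grip_force: 0.0
```

Emit:
step_arm --pt "0 -0.46 -0.84 0 0 0 0" --pt "0 -0.46 -0.84 0 0 0 0" --pt "0 -0.46 -0.84 0 0 0 0" --pt "0 -0.46 -0.84 0 0 0 0" --pt "0 -0.46 -0.84 0 0 0 0" --pt "0 -0.46 -0.84 0 0 0 0" --pt "0 -0.46 -0.84 0.3 0 0 0" --pt "0 0 0 0.3 0 0 0"

```text
t: 3.2
tool_pos: [0.5458, 0.1528, 0.1362]
eef_rot: [-0.206, 3.131, -0.004]
ft_force: [-0.1, -0.2, -0.3]
opening: 0.0
grip_force: 0.0
```

Run:
```python
from station import *
from h import *
s=read_state();show(s)
print(to(s,[*(L[0]-.029*ty),.107]))
```

```text
3.2 [0.5458 0.1528 0.1362] [[-0.991, -0.131, 0.004], [-0.131, 0.991, -0.002], [-0.004, -0.003, -1.0]] F [-0.13 -0.15 -0.26] 7.523650301229705e-06
[-0.36506766 -0.59335322  0.73305324]
```

Emit:
step_arm --pt "0 -0.37 -0.6 0.3 0 0 0" --pt "0 0 0 0.2 0 0 0" --pt "0 0 0 0.2 0 0 0" --pt "0 0 0 0 0 0 0" --pt "0 0 0 0 0 0 0" --pt "0 0 0 0 0 0 0" --pt "0 0 0 0 0 0 0" --pt "0 0 0 0 0 0 0"

```text
t: 4.0
tool_pos: [0.5601, 0.1379, 0.1078]
eef_rot: [-0.223, 3.133, 0.001]
ft_force: [-0.6, -0.1, -0.5]
opening: 0.0
grip_force: 0.0
```

Run:
```python
from station import *
from h import *
import cv2
s=read_state();show(s)
print(to(s,[*(L[0]-.029*ty),.107]))
f=grab_frame("scene");im=f["pixels"]
cv2.imwrite("pics/s1.png",im[:,:,::-1])
```

```text
4.0 [0.5601 0.1379 0.1078] [[-0.99, -0.141, 0.001], [-0.141, 0.99, 0.0], [-0.001, 0.0, -1.0]] F [-0.56 -0.11 -0.45] 3.0958229542782694e-05
[-0.06042927 -0.18083825  0.01929683]
```

View pics/s1.png

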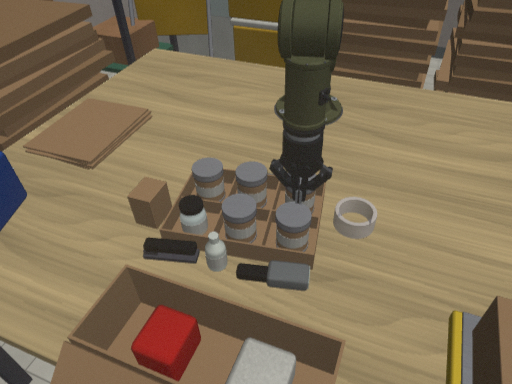

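The scene view shows the closed fingertips at about (301,200), over the near edge of the lid at (293,215). That agrees with my numbers, so I start pressing.

Emit:
step_arm --pt "0 -0.06 -0.18 0 0 0 0" --pt "0 0 0 0.03 0 0 0" --pt "0 0 0 0.03 0 0 0" --pt "0 0 0 0.03 0 0 0" --pt "0 0 0 0.03 0 0 0" --pt "0 0 0 0.02 0 0 0" --pt "0 0 0 0 0 0 0" --pt "0 0 0 0 0 0 0"

```text
t: 4.85
tool_pos: [0.5633, 0.1309, 0.1017]
eef_rot: [-0.222, 3.134, 0.0]
ft_force: [0.4, 0.6, 0.0]
opening: -0.0001
grip_force: 0.0
```

Emit:
step_arm --pt "0 0 0 0.02 0 0 0" --pt "0 0 0 0.02 0 0 0" --pt "0 0 0 0.02 0 0 0" --pt "0 0 0 0 0 0 0" --pt "0 0 0 0 0 0 0" --pt "0 0 0 0 0 0 0" --pt "0 0 0 0 0 0 0" --pt "0 0 0 0 0 0 0"

```text
t: 5.65
tool_pos: [0.5633, 0.1308, 0.0996]
eef_rot: [-0.222, 3.134, 0.0]
ft_force: [-1.7, -0.7, 5.9]
opening: -0.0002
grip_force: 2.7
```

Emit:
step_arm --pt "0 0 0 0.02 0 0 0" --pt "0 0 0 0 0 0 0" --pt "0 0 0 0 0 0 0" --pt "0 0 0 0 0 0 0" --pt "0 0 0 0 0 0 0" --pt "0 0 0 0 0 0 0" --pt "0 0 0 0 0 0 0" --pt "0 0 0 0 0 0 0"

```text
t: 6.45
tool_pos: [0.5634, 0.1308, 0.0995]
eef_rot: [-0.222, 3.134, 0.001]
ft_force: [-3.4, -0.8, 8.9]
opening: -0.0001
grip_force: 4.6
```

Lid 0 is stiff: z held while the force rose to 8.9 N. Next is lid 2.

Emit:
step_arm --pt "0 0 0 -0.25 0 0 0" --pt "0 0.5 -0.01 0 0 0 0" --pt "0 0.5 -0.01 0 0 0 0" --pt "0 0.48 -0.01 0 0 0 0" --pt "0 0 0 0 0 0 0" --pt "0 0 0 0.05 0 0 0" --pt "0 0 0 0.05 0 0 0" --pt "0 0 0 0 0 0 0"

```text
t: 7.25
tool_pos: [0.5054, 0.1213, 0.1041]
eef_rot: [0.222, -3.134, 0.001]
ft_force: [0.8, -1.0, 0.4]
opening: 0.0002
grip_force: 0.0
```

Emit:
step_arm --pt "0 0 0 0.02 0 0 0" --pt "0 0 0 0.02 0 0 0" --pt "0 0 0 0.02 0 0 0" --pt "0 0 0 0.02 0 0 0" --pt "0 0 0 0 0 0 0" --pt "0 0 0 0 0 0 0" --pt "0 0 0 0 0 0 0" --pt "0 0 0 0 0 0 0"

```text
t: 8.05
tool_pos: [0.5049, 0.1213, 0.1014]
eef_rot: [-0.222, 3.134, 0.0]
ft_force: [-0.0, -0.7, -0.3]
opening: 0.0001
grip_force: 0.0
```

Emit:
step_arm --pt "0 0 0 0.02 0 0 0" --pt "0 0 0 0.02 0 0 0" --pt "0 0 0 0.02 0 0 0" --pt "0 0 0 0.02 0 0 0" --pt "0 0 0 0 0 0 0" --pt "0 0 0 0 0 0 0" --pt "0 0 0 0 0 0 0" --pt "0 0 0 0 0 0 0"

```text
t: 8.85
tool_pos: [0.505, 0.1213, 0.0995]
eef_rot: [-0.222, 3.134, 0.001]
ft_force: [-3.3, -1.6, 10.0]
opening: -0.0002
grip_force: 4.5
```

Lid 2 is stiff too. On to lid 3.

Emit:
step_arm --pt "0 0 0 -0.25 0 0 0" --pt "0 -0.02 -0.74 0 0 0 0" --pt "0 -0.01 -0.74 0 0 0 0" --pt "0 -0.01 -0.74 0 0 0 0" --pt "0 -0.01 -0.74 0 0 0 0" --pt "0 0 0 0.05 0 0 0" --pt "0 0 0 0.05 0 0 0" --pt "0 0 0 0 0 0 0"

```text
t: 9.65
tool_pos: [0.5233, 0.0055, 0.1038]
eef_rot: [0.224, -3.133, -0.001]
ft_force: [0.4, -0.1, -0.2]
opening: 0.0001
grip_force: 0.0
```

Emit:
step_arm --pt "0 0 0 0.02 0 0 0" --pt "0 0 0 0.02 0 0 0" --pt "0 0 0 0.02 0 0 0" --pt "0 0 0 0.02 0 0 0" --pt "0 0 0 0 0 0 0" --pt "0 0 0 0 0 0 0" --pt "0 0 0 0 0 0 0" --pt "0 0 0 0 0 0 0"

```text
t: 10.45
tool_pos: [0.5237, 0.0055, 0.1026]
eef_rot: [-0.224, 3.133, 0.002]
ft_force: [-4.2, 1.3, 10.9]
opening: -0.0
grip_force: 5.3
```

Lid 3 is stiff. On to lid 1.

Emit:
step_arm --pt "0 0 0 -0.2 0 0 0" --pt "0 -0.5 0 0 0 0 0" --pt "0 -0.5 0 0 0 0 0" --pt "0 -0.4 0 0 0 0 0" --pt "0 0 0 0 0 0 0" --pt "0 0 0 0.06 0 0 0" --pt "0 0 0 0.06 0 0 0" --pt "0 0 0 0 0 0 0"

```text
t: 11.25
tool_pos: [0.5779, 0.012, 0.1036]
eef_rot: [0.222, -3.132, -0.0]
ft_force: [-0.6, 0.1, -0.1]
opening: 0.0001
grip_force: 0.0
```

Emit:
step_arm --pt "0 0 0 0.02 0 0 0" --pt "0 0 0 0.02 0 0 0" --pt "0 0 0 0.02 0 0 0" --pt "0 0 0 0 0 0 0" --pt "0 0 0 0 0 0 0" --pt "0 0 0 0 0 0 0" --pt "0 0 0 0 0 0 0" --pt "0 0 0 0 0 0 0"

```text
t: 12.05
tool_pos: [0.5791, 0.0122, 0.1018]
eef_rot: [-0.222, 3.134, 0.0]
ft_force: [-0.5, 0.2, 0.7]
opening: 0.0
grip_force: 0.0
```

Emit:
step_arm --pt "0 0 0 0.02 0 0 0" --pt "0 0 0 0.02 0 0 0" --pt "0 0 0 0.02 0 0 0" --pt "0 0 0 0 0 0 0" --pt "0 0 0 0 0 0 0" --pt "0 0 0 0 0 0 0" --pt "0 0 0 0 0 0 0" --pt "0 0 0 0 0 0 0"

```text
t: 12.85
tool_pos: [0.579, 0.0122, 0.0994]
eef_rot: [-0.222, 3.134, 0.0]
ft_force: [0.4, -0.5, -0.1]
opening: -0.0001
grip_force: 0.1
```

Emit:
step_arm --pt "0 0 0 0.02 0 0 0" --pt "0 0 0 0.02 0 0 0" --pt "0 0 0 0 0 0 0" --pt "0 0 0 0 0 0 0" --pt "0 0 0 0 0 0 0" --pt "0 0 0 0 0 0 0" --pt "0 0 0 0 0 0 0" --pt "0 0 0 0 0 0 0"

```text
t: 13.65
tool_pos: [0.579, 0.0122, 0.0977]
eef_rot: [-0.222, 3.134, 0.0]
ft_force: [-0.4, 0.5, 1.5]
opening: 0.0001
grip_force: 0.6
```

The tip is already below the lowest possible sound-lid top (about 99 mm) with only 1.5 N, so this lid is probably rocking. I'll go a little farther to confirm.

Emit:
step_arm --pt "0 0 0 0.02 0 0 0" --pt "0 0 0 0.02 0 0 0" --pt "0 0 0 0 0 0 0" --pt "0 0 0 0 0 0 0" --pt "0 0 0 0 0 0 0" --pt "0 0 0 0 0 0 0" --pt "0 0 0 0 0 0 0" --pt "0 0 0 0 0 0 0"

```text
t: 14.45
tool_pos: [0.579, 0.0121, 0.0962]
eef_rot: [0.222, -3.134, -0.0]
ft_force: [-2.3, -0.9, 2.7]
opening: -0.0002
grip_force: 1.5
```

Run:
```python
from station import *
from h import *
import cv2
s=read_state();show(s)
f=grab_frame("scene");im=f["pixels"][150:270,160:340]
cv2.imwrite("pics/s2.png",cv2.resize(im[:,:,::-1],None,fx=4,fy=4,interpolation=3))
```

```text
14.45 [0.579  0.0121 0.0962] [[-0.99, -0.141, -0.0], [-0.141, 0.99, 0.0], [0.0, 0.0, -1.0]] F [-2.32 -0.92  2.66] -0.0001502251586849881
```

View pics/s2.png

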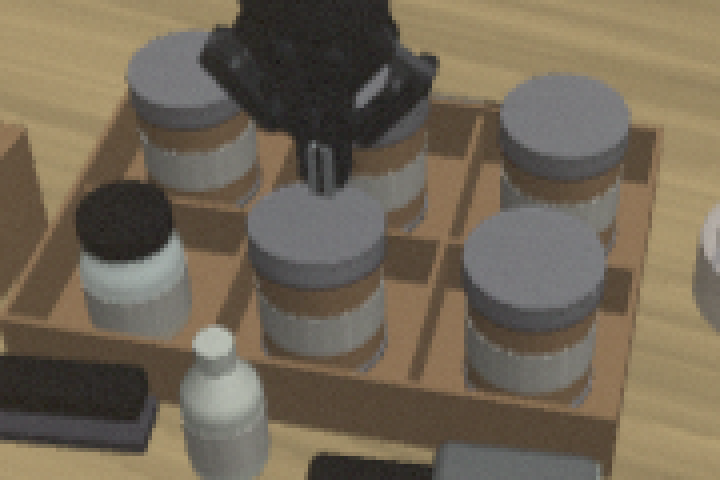

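The crop shows the tips at (322,190), on the near edge of the middle lid. That lid gives 1.5 mm for 1.2 N more, so it rocks. One more small push will make the tilt unmistakable.

Emit:
step_arm --pt "0 0 0 0.02 0 0 0" --pt "0 0 0 0.01 0 0 0" --pt "0 0 0 0 0 0 0" --pt "0 0 0 0 0 0 0" --pt "0 0 0 0 0 0 0" --pt "0 0 0 0 0 0 0" --pt "0 0 0 0 0 0 0" --pt "0 0 0 0 0 0 0"

```text
t: 15.3
tool_pos: [0.579, 0.0121, 0.0958]
eef_rot: [-0.222, 3.134, 0.0]
ft_force: [-4.4, -0.4, 8.0]
opening: -0.0002
grip_force: 4.2
```

The force jumped to 8 N at the end of the travel, so the lid is fully tilted: lid 1 is the loose one. Now I lift off, move to its centre and press it home.

Emit:
step_arm --pt "0 0 0 -0.15 0 0 0" --pt "0 0 0 -0.15 0 0 0" --pt "0 -0.37 0.03 0 0 0 0" --pt "0 -0.36 0.03 0 0 0 0" --pt "0 0 0 0 0 0 0" --pt "0 0 0 0 0 0 0" --pt "0 0 0 0.05 0 0 0" --pt "0 0 0 0 0 0 0"

```text
t: 16.1
tool_pos: [0.6068, 0.0184, 0.1046]
eef_rot: [0.221, -3.133, -0.0]
ft_force: [0.5, -0.8, -0.4]
opening: -0.0001
grip_force: 0.0
```

Run:
```python
from station import *
from h import *
s=read_state();show(s)
print(to(s,[*L[1],.1]))
```

```text
16.1 [0.6068 0.0184 0.1046] [[-0.99, -0.141, -0.001], [-0.141, 0.99, 0.0], [0.001, 0.0, -1.0]] F [ 0.54 -0.82 -0.37] -0.00010414073814212655
[-0.0169897  -0.00091977  0.11374777]
```

Emit:
step_arm --pt "0 -0.01 0 0.03 0 0 0" --pt "0 0 0 0.03 0 0 0" --pt "0 0 0 0.03 0 0 0" --pt "0 0 0 0.03 0 0 0" --pt "0 0 0 0.03 0 0 0" --pt "0 0 0 0.03 0 0 0" --pt "0 0 0 0 0 0 0" --pt "0 0 0 0 0 0 0"

```text
t: 16.9
tool_pos: [0.608, 0.0188, 0.0988]
eef_rot: [-0.222, 3.134, 0.001]
ft_force: [-2.4, -0.5, 6.1]
opening: -0.0002
grip_force: 3.1
```

Emit:
step_arm --pt "0 0 0 0.03 0 0 0" --pt "0 0 0 0.03 0 0 0" --pt "0 0 0 0 0 0 0" --pt "0 0 0 0 0 0 0" --pt "0 0 0 0 0 0 0" --pt "0 0 0 0 0 0 0" --pt "0 0 0 0 0 0 0" --pt "0 0 0 0 0 0 0"

```text
t: 17.7
tool_pos: [0.608, 0.0188, 0.0966]
eef_rot: [-0.222, 3.134, 0.001]
ft_force: [-4.3, -0.5, 6.6]
opening: -0.0003
grip_force: 3.5
```

Contact was at about 0.099, and the lid is sliding down. I keep pressing towards 0.094.

Emit:
step_arm --pt "0 0 0 0.03 0 0 0" --pt "0 0 0 0.03 0 0 0" --pt "0 0 0 0.03 0 0 0" --pt "0 0 0 0 0 0 0" --pt "0 0 0 0 0 0 0" --pt "0 0 0 0 0 0 0" --pt "0 0 0 0 0 0 0" --pt "0 0 0 0 0 0 0"

```text
t: 18.5
tool_pos: [0.6081, 0.0187, 0.0945]
eef_rot: [-0.222, 3.133, 0.002]
ft_force: [-6.6, -0.5, 14.7]
opening: 0.0002
grip_force: 7.6
```

Emit:
step_arm --pt "0 0 0 0.03 0 0 0" --pt "0 0 0 0.02 0 0 0" --pt "0 0 0 0 0 0 0" --pt "0 0 0 0 0 0 0" --pt "0 0 0 0 0 0 0" --pt "0 0 0 0 0 0 0" --pt "0 0 0 0 0 0 0" --pt "0 0 0 0 0 0 0"

```text
t: 19.3
tool_pos: [0.6081, 0.0188, 0.0944]
eef_rot: [-0.222, 3.133, 0.003]
ft_force: [-10.4, -0.6, 24.8]
opening: -0.0
grip_force: 12.6
```

Emit:
step_arm --pt "0 0 0 0 0 0 0" --pt "0 0 0 0 0 0 0" --pt "0 0 0 0 0 0 0" --pt "0 0 0 0 0 0 0" --pt "0 0 0 0 0 0 0" --pt "0 0 0 0 0 0 0" --pt "0 0 0 0 0 0 0" --pt "0 0 0 0 0 0 0"

```text
t: 20.1
tool_pos: [0.6081, 0.0187, 0.0944]
eef_rot: [-0.222, 3.133, 0.002]
ft_force: [-10.5, -0.4, 25.7]
opening: 0.0004
grip_force: 12.6
```

Run:
```python
from station import *
from h import *
s=read_state();show(s)
if s["ft_force"][2]>10 and s["tool_pos"][2]<.0955: print(finish_job())
```

```text
20.1 [0.6081 0.0187 0.0944] [[-0.99, -0.141, 0.001], [-0.141, 0.99, 0.002], [-0.001, 0.002, -1.0]] F [-10.47  -0.44  25.71] 0.00041463287636926807
the job is handed in; nothing more can be done
None
```

The loose lid was the one next to the jar in the back row; it rocked under a light edge press, then went down about 5 mm until it stopped, and I handed the job in at 20.1 s with the fingertips still pressing on it at about 25 N (no verdict was shown).

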